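Set a chip clamp: swing the leaf on, bottom the screw, back off a quarter turn

TASK

On the chip stage, swing the brass clip whose pin has an orange ring over the clear chip until it meets its stop. Then turn the orange bar-headed screw clockwise until it just bottoms, finger-tight and not forced, and back it off a quarter turn so the chip can expand. Leave the dark screw and its clip as they are, do not press on the chip, disturb nothing else lying about, and let go.

Things in the scene. Friction and masses are not known exactly. Their poses are not given: they have to be found in the camera images.
- stage: fixed chip stage: aluminium plate 240 x 340 mm (x, y), 12 mm thick, on a smaller black block; origin at the centre of its underside on the table, plate top 32 mm up. A clear chip is fixed at its middle (top 36 mm up). The clip and orange screw share one upright axis at stage (0, -115 mm); a like clip, already set, with a dark screw stands at stage (0, +115 mm)
- clip_pin (a point): half-way up the upright steel pin (10 mm diameter, 28 mm tall, top 71 mm above the table, orange ring near its top) at the free end of the brass clip; 75 mm from the clip's pivot, which is the axis of the orange screw. The leaf itself is 18 mm wide, its top 42.5 mm above the table
- clip (a joint): angle of the clip about the orange screw's axis, rad: 0 = pin on the stage's -x side of the pivot, growing clockwise seen from above; 1.57 = against its stop, pin on the stage's +y side of the pivot, over the chip. Stays where it is left; friction 0.2 N m (about 3 N at the pin)
- screw_head (a point): centre of the orange bar head of the screw: bar 34 mm long (its x axis) x 14 mm wide (y) x 32 mm tall (z), from 52 to 84 mm above the table, white stripe on top of its -x end, so this frame's yaw is the bar's. Grip it across the 14 mm. Clockwise from above runs it down; its sinking is too small to see
- screw_axis (a point): where the orange screw's upright axis meets the plate top (fixed). The screw turns freely at about 0.03 N m, starts 0.9 to 2.4 rad short of bottoming (nothing shows it), then meets a springy seat: the moment grows 1.5 N m per rad of further turn. Bottomed from 0.12 N m, damaged from 0.45 N m. The quarter turn counts from where the seat is first met; released, the bar springs back to it
- screw2_head (a point): centre of the dark bar head of the other screw, same size and height; leave alone
- chip: the clear chip, 110 x 130 x 4 mm; origin at the centre of its underside, 32 mm above the table; fragile, do not press on it
- collar: loose steel ring, 28 mm diameter, 10 mm tall, on the stage plate; origin at the centre of its underside; leave alone
- weight: loose brass cylinder, 26 mm diameter, 18 mm tall, on the stage plate; origin at the centre of its underside; leave alone
- vial: loose amber vial with a white cap, 28 mm diameter, 55 mm tall; origin at the centre of its underside; leave alone
- dish: loose glass dish, 70 mm diameter, 18 mm tall; origin at the centre of its underside; leave alone
- driver: loose red-handled screwdriver, 150 mm long, lying; leave alone
- spare_chip: loose clear slide, 75 x 26 x 5 mm, lying; leave alone

How it is judged:
By the outcome, as a careful person would: the job done as asked, in the order asked, and still so for the second after the job is handed in, with the robot touching nothing.
It also fails if it takes over 72 s, if anything falls off the work surface, if the arm or the gripper's body presses on something with over 40 N, if the wrist force passes 120 N, or if a joint passes its speed limit or range.

ROBOT

A 6-joint arm with a two-finger parallel gripper is mounted at the origin on the work surface. World frame = base frame: x ahead of the robot, y to its left, z up, the work surface at z = 0. Lengths are in m, angles in rad, forces in N, time in s.
With the tool pointing down it reaches from about 0.375 to 0.9 m from the base axis. Payload 3.1 kg.
Tool frame: the origin (TCP) lies midway between the tips of the shut fingers; the grasp point (between the pads) lies 19 mm behind it; z points along the fingers, y is the line along which they close (so a half turn about z gives the same grasp; the last joint's range is limited). The gripper opens to 85 mm and grips with 20 to 120 N. Pads are 22 mm wide; open, the fingers measure 114 mm over their backs; the gripper's body (76 mm by 85 mm) begins 54 mm behind the grasp point. The pads swing forward as they close: fully open they stand 13 mm farther back than shut.
Start: joints at [1.056, 0.527, 1.433, -0, 1.181, -0.178], TCP at [0.206, 0.59, 0.196] pointing down, gripper open.
Joint ranges: [-3.08, 3.08], [-0.75, 2.2], [0.22, 2.44], [-1.43, 4.57], [0, 2.65], [-2.85, 2.85]. Speed limits (rad/s): [2.79, 2.79, 3.14, 3.14, 3.14, 3.14].

INTERFACE

Orientations are given as a unit quaternion [x, y, z, w].
In Python, from station import manip gives the robot as it stands.
- The arm moves only by the tool step_arm, never from a script. Its argument "targets" is text: rows parted by semicolons, each of 4 numbers parted by spaces: the shift along the tool's x, y, z in mm, then the turn about the tool's z in degrees. A call has 1 to 12 rows; each row is the pose to reach, as a shift and turn from the pose commanded when the call began, along the tool's axes at that moment; what a row does not reach only later rows make up. A row lasts 1/10 s, in which the tool goes at most 50 mm and 8.59 degrees, less where a joint would pass 70% of its speed; a pose out of reach is approached as far as the arm can. A call with a gripper value outside its range is refused whole. "gripper" is the closure, from 0 (fully open) to 1 (shut), set as the call begins (left out, the last holds). The fingers move at their own pace and stop on an object; "squeeze" is the grip in N (left out, the last holds). Time passes only in rows, so rows that repeat a pose let the fingers close. It gives the time, the measured TCP pose, the force, the opening and the grip force at its end, in the units of the state.
- manip.sense(): the state, without advancing time (a new reading comes with each control period).
- manip.snapshot(name): name is "scene" or "top" or "wrist"; returns the picture (400x640x3 uint8, red, green, blue); there is no depth.
- manip.get_calibration(name): a dict with "fov_y" (degrees; the focal length in pixels is half the picture's height over the tangent of half this angle, whatever the lens; pixels are square), "cx", "cy" (the principal point, pixels), "extrinsics" (4x4, takes a point from camera to world coordinates); the wrist camera has in their place "tool_from_camera" (4x4, takes a point from camera to tool coordinates, whose origin is the TCP and whose axes are the flange's). Camera axes: x right, y down, z forward; pixel columns grow to the right and rows downward; lengths in m; the calibration is good to about 2 mm. A picture is of the moment at which its call begins: read the wrist's pose just before it. get_calibration takes no time and is no camera call.
- manip.sign_off(): hands the job in; it is judged then, once.
Trained networks look in the newest picture that a camera, given by its name, has taken for a name from the list of things; names that differ only in an ending like _2 or _b are one class to them, and where a whole thing is asked for, a point or a joint stands for the part that bears it (a point fixed in the world has none). Each returns a list of dicts, best first, with "p" (0 to 1); they miss things now and then, are a little off and sometimes report something else, mostly with a low value. They report only what shows in the picture. A call takes as long as a camera call.
- manip.recognise(camera, query): "position" ([column, row] in pixels, amid what is visible of it).
- manip.masks_of(camera, query): "pixels" (400x640 bool, what is visible of it) and "position" ([column, row] in pixels, amid what is visible of it).
- manip.mark_of(camera, query): "position" ([column, row] in pixels: a listed point, or the origin of a listed thing).
The state is a dict: "t": time; "q": joint angles; "qd": joint speeds; "tau": joint torques, N m; "tcp_pos": TCP position; "tool_rot": TCP orientation; "force": force on the tool from outside, world axes, zero at the start; "ft_torque": the same for the moment, N m; "finger_gap": opening from 0.0 (shut) to 1.0 (fully open); "gripper_force": force on a finger pad.
Only numpy, scipy, OpenCV 4.12 (cv2) and the standard library are available. Lean on these libraries where they do the work, as an engineer would, in place of code of your own. Each camera call takes 0.05 s, during which the arm holds its last target. There are 200 camera calls.

## Working session

There is one attempt and no reset: what is moved stays moved. The work goes in short steps, Python scripts to look and compute and a tool call to move; the robot and the scene stay as the last step left them, time stands still between calls to the robot, and variables do not carry over. Pictures are saved under pics/ and viewed, at most 10 in all, crops included, and the job is handed in when it is done.

Besides the shell and the picture viewer there is one more tool, called after ">>>" as name(argument=value, ...) on one line, values as JSON. step_arm: Moves the arm, as the interface text tells. Its arguments: {"type":"object","properties":{"targets":{"type":"string"},"gripper":{"type":"number"},"squeeze":{"type":"number"}},"required":["targets"]}

```bash
mkdir -p pics; ls; cat > h.py <<'E'
import numpy as np, cv2
from scipy.spatial.transform import Rotation as R
from station import manip
def cam(name, s=None):
    c=manip.get_calibration(name); f=200/np.tan(np.radians(c['fov_y'])/2)
    if name=='wrist':
        s=s or manip.sense(); T=np.eye(4); T[:3,:3]=R.from_quat(s['tool_rot']).as_matrix(); T[:3,3]=s['tcp_pos']
        E=T@np.array(c['tool_from_camera'])
    else: E=np.array(c['extrinsics'])
    return f,c['cx'],c['cy'],E
def toz(px,z,C):
    f,cx,cy,E=C; d=E[:3,:3]@np.array([(px[0]-cx)/f,(px[1]-cy)/f,1]); o=E[:3,3]
    return o+d*(z-o[2])/d[2]
def proj(p,C):
    f,cx,cy,E=C; q=np.linalg.inv(E)@np.append(p,1); return np.array([cx+f*q[0]/q[2],cy+f*q[1]/q[2]])
def snap(name,fn=None):
    s=manip.sense(); im=manip.snapshot(name)
    if fn: cv2.imwrite('pics/'+fn,cv2.cvtColor(np.array(im),cv2.COLOR_RGB2BGR))
    return im,cam(name,s)
E
python3 - <<'E'
from h import *
Z={'stage':0.0,'chip':.032,'clip_pin':.057,'screw_head':.068,'screw_axis':.032,'screw2_head':.068,'collar':.032,'weight':.032,'vial':0,'dish':0,'driver':0.01,'spare_chip':0}
for n in ('top','scene'):
    im,C=snap(n,n+'0.png')
    print(n,C[3][:3,3])
    for k,z in Z.items():
        r=manip.mark_of(n,k)
        for d in r[:2]: print(k,round(d['p'],2),np.round(d['position'],1),np.round(toz(d['position'],z,C),4))
s=manip.sense();print(s)
E
```

```text
pics
top [0.34716642 0.02672576 1.6244879 ]
stage 0.8 [350.7 190.9] [ 0.6198 -0.0788  0.    ]
clip_pin 0.71 [377.9 213.8] [ 0.537  -0.1593  0.057 ]
screw_head 0.46 [388.8 189.1] [ 0.6135 -0.1939  0.068 ]
screw_axis 0.97 [382.8 191.1] [ 0.6132 -0.1796  0.032 ]
screw2_head 0.62 [316.4 188.6] [0.6163 0.0329 0.068 ]
collar 0.4 [394.5 170.7] [ 0.6797 -0.219   0.032 ]
weight 0.39 [323.9 167.5] [0.6914 0.0086 0.032 ]
vial 0.39 [224.1 206.9] [0.5695 0.3333 0.    ]
dish 0.77 [432.1 200.1] [ 0.5879 -0.344   0.    ]
driver 0.64 [209.8 240.2] [0.461  0.3748 0.01  ]
spare_chip 0.58 [444.8 245. ] [ 0.4414 -0.3795  0.    ]
scene [ 1.18098896 -0.53308405  0.69474465]
stage 0.74 [340.  196.5] [0.5441 0.1108 0.    ]
stage 0.59 [307.  238.9] [ 0.608  -0.0633  0.    ]
chip 0.62 [303.6 231.7] [ 0.6106 -0.0746  0.032 ]
clip_pin 0.61 [256.4 226.4] [ 0.5446 -0.158   0.057 ]
screw_head 0.72 [254.2 228.3] [ 0.5574 -0.1718  0.068 ]
screw_head 0.57 [262.2 242.9] [ 0.6075 -0.1869  0.068 ]
screw_axis 0.5 [274.4 283.5] [ 0.6883 -0.2204  0.032 ]
screw2_head 0.63 [338.2 199.4] [0.6116 0.0366 0.068 ]
collar 0.49 [277
[... 439 characters left out ...]
]
{'t': 1.3, 'q': array([ 1.05649542e+00,  5.27523289e-01,  1.43269853e+00, -2.39656890e-05,
        1.18136747e+00, -1.78499558e-01]), 'qd': array([-5.24345331e-04, -2.12168841e-03,  1.10880575e-03, -1.10563458e-03,
       -2.49231640e-04, -8.39300760e-05]), 'tau': array([ 1.84963692e-04, -4.42324555e+01, -1.78417969e+01, -2.02535853e-04,
        7.92296669e-04, -7.41147197e-07]), 'tcp_pos': array([0.20592539, 0.5900861 , 0.19619654]), 'tool_rot': array([ 1.67108428e-01,  9.85938524e-01, -2.18208280e-06,  1.09980765e-05]), 'force': array([-0.66574317,  0.08318993, -0.0215588 ]), 'ft_torque': array([0.00284385, 0.0463053 , 0.01691381]), 'gripper_force': 0.0, 'finger_gap': 0.9998906657448023}
```

```bash
python3 - <<'E'
import cv2
a=cv2.imread('pics/top0.png')[140:270,190:460]; cv2.imwrite('pics/top0c.png',cv2.resize(a,None,fx=2.9,fy=2.9,interpolation=cv2.INTER_CUBIC))
E
```

```text
(no output)
```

View pics/top0c.png

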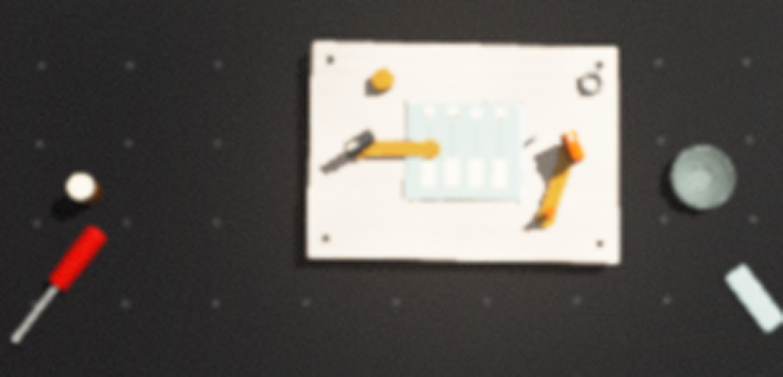

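View pics/scene0.png

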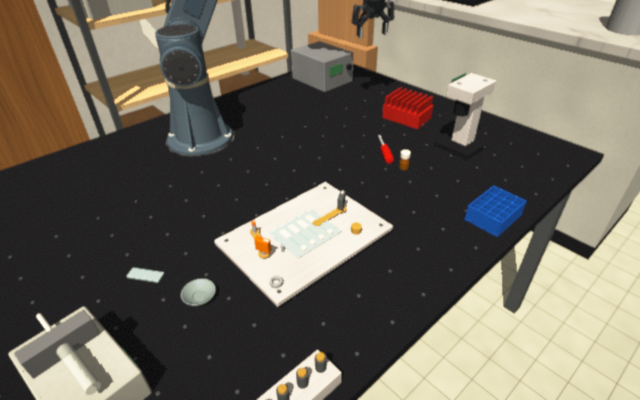

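Top view: stage plate with the pin at crop (546,217) and the orange head at (572,145). The clip lies about 20° past −x, and a small stop peg shows near (530,140). The scene view agrees, with the orange head at (262,243). Next I work out the move for a closer look.

```bash
cat >> h.py <<'E'
def rel(p,ang=None):
    "shift (mm, tool axes) and turn (deg) to bring TCP to p with tool x at world angle ang (deg)"
    s=manip.sense(); M=R.from_quat(s['tool_rot']).as_matrix()
    a=np.degrees(np.arctan2(M[1,0],M[0,0])); t=0 if ang is None else (a-ang+180)%360-180
    print('now',np.round(s['tcp_pos'],4),'xang',round(a,2),'q6',round(s['q'][5],3),'t',round(s['t'],2)); print('rel',np.round(M.T@(np.array(p)-s['tcp_pos'])*1000,1),'turn',round(t,2))
E
python3 - <<'E'
from h import *
print(np.round(manip.get_calibration('wrist')['tool_from_camera'],3),manip.get_calibration('wrist')['fov_y'])
rel([.53,-.17,.28],160)
E
```

```text
[[-0.    -0.962 -0.272  0.069]
 [ 1.    -0.001  0.002 -0.001]
 [-0.002 -0.272  0.962 -0.177]
 [ 0.     0.     0.     1.   ]] 63.67077273830024
now [0.2059 0.5901 0.1962] xang 160.76 q6 -0.178 t 1.3
rel [-556.4 -610.8  -83.8] turn 0.76
```

>>> step_arm(targets="-35 -38 -20 0; -70 -76 -40 0; -105 -114 -60 0; -140 -152 -84 0; -172 -190 -84 0; -205 -228 -84 0; -238 -265 -84 0; -272 -302 -84 0; -306 -339 -84 0; -340 -376 -84 0; -374 -413 -84 0; -408 -450 -84 0")

```text
t: 2.5
tcp_pos: [0.4345, 0.0494, 0.2806]
tool_rot: [0.167, 0.986, 0.0, 0.001]
force: [1.2, 0.2, -0.3]
finger_gap: 0.997
gripper_force: 0.0
```

>>> step_arm(targets="-34 -37 0 0; -68 -74 0 0; -100 -110 0 0; -130 -140 0 1; -148 -161 0 1; -148 -161 0 1; -148 -161 0 1; -148 -161 0 1")

```text
t: 3.3
tcp_pos: [0.5199, -0.1483, 0.2801]
tool_rot: [0.175, 0.985, 0.0, -0.0]
force: [-0.5, 0.3, -0.6]
finger_gap: 0.999
gripper_force: 0.0
```

```bash
cat > look.py <<'E'
from h import *
import sys
im,C=snap('wrist',sys.argv[1])
Z={'stage':0.0,'chip':.032,'clip_pin':.057,'screw_head':.068,'screw_axis':.032,'screw2_head':.068,'collar':.032}
for k,z in Z.items():
    for d in manip.mark_of('wrist',k)[:2]: print(k,round(d['p'],2),np.round(d['position'],1),np.round(toz(d['position'],z,C),4))
rel([.53,-.17,.28],160); s=manip.sense(); print(s['force'],s['ft_torque'])
E
python3 look.py w1.png
```

```text
stage 0.67 [314.2 286.2] [ 0.7105 -0.2282  0.    ]
stage 0.66 [385.2 200.6] [ 0.6134 -0.0798  0.    ]
chip 0.84 [390.  208.3] [ 0.6153 -0.0801  0.032 ]
chip 0.38 [314.9 185.9] [ 0.5495 -0.1665  0.032 ]
clip_pin 0.84 [314.6 179.7] [ 0.5362 -0.1616  0.057 ]
clip_pin 0.51 [313.1 228.4] [ 0.5974 -0.1866  0.057 ]
screw_head 0.7 [313.1 242. ] [ 0.6112 -0.1915  0.068 ]
screw_axis 0.65 [314.1 230.9] [ 0.6103 -0.1904  0.032 ]
screw2_head 0.77 [489.6 187.3] [0.6185 0.0405 0.068 ]
screw2_head 0.56 [318.2 230. ] [ 0.5978 -0.1795  0.068 ]
collar 0.57 [313.5 286.5] [ 0.6928 -0.2222  0.032 ]
collar 0.39 [385.5 201.6] [ 0.6039 -0.0831  0.032 ]
now [ 0.5206 -0.149   0.2804] xang 159.8 q6 -1.703 t 3.7
rel [-16.1 -16.5   0.4] turn -0.2
[-0.12456077  0.42320831 -0.18523143] [-0.06552554  0.01156307 -0.00908801]
```

View pics/w1.png

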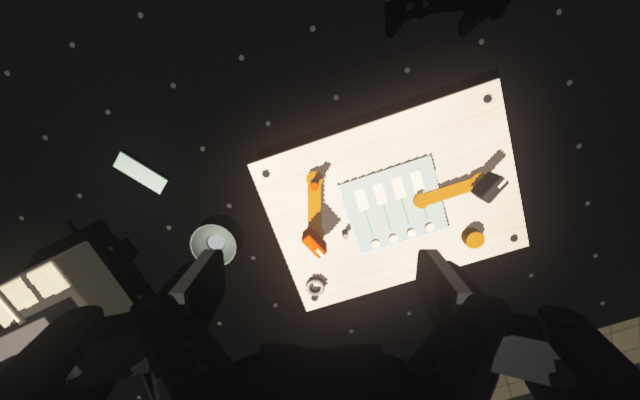

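Wrist view: the pin ring is at (314,185), the orange bar at (314,243) with the white stripe on its lower-right end, and the stop peg at (346,232). The fingers straddle well. Next I go over the pin for a closer look.

>>> step_arm(targets="-7 5 20 0; -14 9 50 0; -18 13 80 0; -19 17 100 1; -19 17 110 1; -19 17 110 1; -19 17 110 1")

```text
t: 4.4
tcp_pos: [0.5449, -0.1404, 0.171]
tool_rot: [0.184, 0.983, -0.0, 0.001]
force: [0.6, -0.2, 0.4]
finger_gap: 0.998
gripper_force: 0.0
```

```bash
python3 look.py w2.png; python3 - <<'E'
from h import *
im=cv2.imread('pics/w2.png')
cv2.imwrite('pics/w2c.png',im[60:400,120:560])
E
```

```text
stage 0.63 [392.1 209.6] [ 0.6151 -0.0801  0.    ]
chip 0.68 [401.8 217.2] [ 0.6143 -0.0766  0.032 ]
chip 0.39 [300.3 322. ] [ 0.6936 -0.2227  0.032 ]
clip_pin 0.7 [292.5 188.1] [ 0.5393 -0.1661  0.057 ]
screw_head 0.89 [296.5 266.2] [ 0.61   -0.1903  0.068 ]
screw_head 0.49 [538.3 189.8] [0.6186 0.041  0.068 ]
screw_axis 0.66 [403.4 218.6] [ 0.6163 -0.0755  0.032 ]
screw_axis 0.58 [298.3 248.7] [ 0.6082 -0.1902  0.032 ]
screw2_head 0.57 [537.2 187.2] [0.6158 0.0405 0.068 ]
collar 0.62 [301.8 318.5] [ 0.6899 -0.2194  0.032 ]
now [ 0.5446 -0.1402  0.1708] xang 158.76 q6 -1.651 t 4.8
rel [   2.7  -33.1 -109.2] turn -1.24
[ 0.50831225  0.64792154 -0.56402196] [-0.00223788 -0.00798868 -0.00060534]
```

View pics/w2c.png

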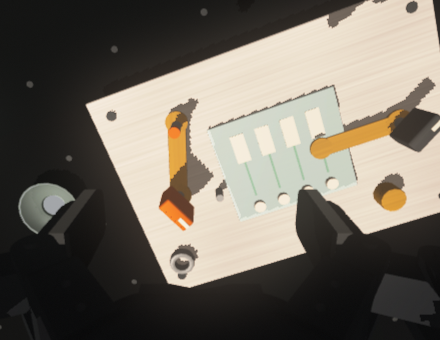

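```bash
cat > seg.py <<'E'
from h import *
import sys
def bar(im,C,box,z=.084):
    "orange top face: min-area rectangle in world metres"
    x0,y0,x1,y1=box; a=np.array(im)[y0:y1,x0:x1].astype(int); r,g,b=a[...,0],a[...,1],a[...,2]
    m=((r>200)&(g<170)&(b<90)&(g<r*.65)).astype(np.uint8)
    n,l,st,_=cv2.connectedComponentsWithStats(m)
    for i in np.argsort(-st[1:,4])[:4]+1:
        if st[i,4]<12: continue
        v,u=np.nonzero(l==i); P=np.array([toz((p,q),z,C)[:2] for p,q in zip(u+x0,v+y0)])
        (c,sz,an)=cv2.minAreaRect((P*1000).astype(np.float32))
        print('area',st[i,4],'px',(u+x0).mean().round(1),(v+y0).mean().round(1),'cen',np.round(c,1),'size',np.round(sz,1),'ang',round(an,1),'mean',np.round(P.mean(0)*1000,1))
E
python3 - <<'E'
from seg import *
im=cv2.imread('pics/w2.png')[:,:,::-1]; C=cam('wrist')
bar(im,C,(240,150,360,310))
print(toz((294,192),.067,C),toz((293,181),.0425,C))
for y in range(182,200,2): print([tuple(int(k) for k in im[y,x]) for x in range(288,302,3)])
s=cv2.imread('pics/w2.png')[170:310,260:350]; cv2.imwrite('pics/w2d.png',cv2.resize(s,None,fx=4,fy=4,interpolation=cv2.INTER_NEAREST))
rel([.541,-.166,.1],160)
E
```

```text
area 335 px 293.8 273.4 cen [ 609.9 -190.2] size [31.9 11.5] ang 22.0 mean [ 608.  -190.8]
area 111 px 293.6 192.6 cen [ 537.3 -161.8] size [9.7 9.8] ang 24.2 mean [ 537.4 -161.8]
[ 0.54071267 -0.16419711  0.067     ] [ 0.53544039 -0.1650877   0.0425    ]
[(230, 169, 71), (215, 156, 70), (86, 77, 69), (86, 77, 68), (105, 82, 57)]
[(230, 171, 70), (180, 133, 71), (87, 77, 69), (85, 76, 68), (89, 77, 65)]
[(230, 170, 71), (104, 81, 62), (114, 72, 52), (94, 72, 59), (91, 79, 67)]
[(229, 167, 71), (235, 121, 49), (245, 133, 48), (193, 98, 49), (133, 100, 65)]
[(222, 143, 62), (245, 134, 48), (245, 134, 48), (245, 133, 49), (158, 111, 59)]
[(229, 136, 57), (245, 135, 48), (245, 134, 49), (245, 133, 48), (218, 137, 59)]
[(232, 152, 80), (245, 135, 48), (245, 134, 48), (245, 134, 48), (231, 161, 67)]
[(215, 156, 84), (245, 135, 49), (245, 135, 48), (245, 136, 50), (227, 167, 71)]
[(216, 168, 100), (234, 162, 65), (240, 147, 56), (231, 160, 66), (227, 167, 71)]
now [ 0.5446 -0.1402  0.1708] xang 158.76 q6 -1.651 t 4.8
rel [ -6.  -25.3  70.8] turn -1.24
```

View pics/w2d.png

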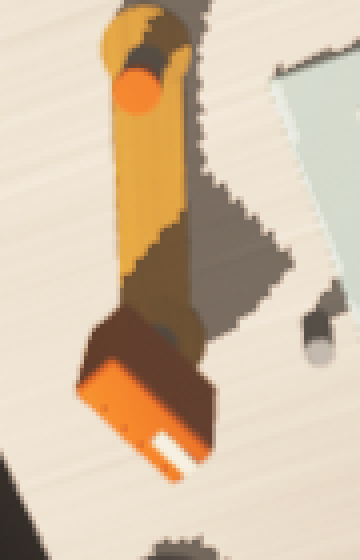

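Close-up: the pin top is at about (0.540,−0.164) and the bar centre at about (0.610,−0.190). The bar runs about 22–27°, with its stripe on the +x,+y end. The stop peg stands at the inner right. I lower over the pin with the gripper half open.

>>> step_arm(targets="-2 -10 25 0; -4 -20 50 0; -4 -24 70 0; -4 -24 95 0; -4 -24 115 0; -4 -24 122 0; -4 -24 122 0; -4 -24 122 0", gripper=0.5, squeeze=20)

```text
t: 5.6
tcp_pos: [0.5401, -0.1642, 0.049]
tool_rot: [0.184, 0.983, -0.0, 0.001]
force: [-0.2, -0.0, 0.0]
finger_gap: 0.499
gripper_force: 0.0
```

>>> step_arm(targets="0 0 0 0; 0 0 0 0; 0 0 0 0; 0 0 0 0; 0 0 0 0; 0 0 0 0", gripper=1, squeeze=20)

```text
t: 6.2
tcp_pos: [0.5394, -0.1639, 0.0483]
tool_rot: [0.184, 0.983, -0.0, 0.0]
force: [0.4, 0.6, 0.7]
finger_gap: 0.003
gripper_force: 0.0
```

```bash
cat > arc.py <<'E'
from h import *
s=manip.sense(); p=s['tcp_pos']; M=R.from_quat(s['tool_rot']).as_matrix()
ax=np.array([.610,-.1902]); v=p[:2]-ax; print('p',p,'r',np.linalg.norm(v),'ang',np.degrees(np.arctan2(v[1],v[0])),'gap',s['finger_gap'],s['gripper_force'],'F',s['force'],s['t'])
v=v/np.linalg.norm(v)*.075
for a in (6,12,18,24,30,36,42,48,54,60,66,70,74):
    w=R.from_euler('z',-a,degrees=True).apply([v[0],v[1],0])-np.array([v[0],v[1],0]); print(a,np.round(M.T@w*1000,1)[:2])
E
python3 arc.py; python3 - <<'E'
from h import *
rel([.54,-.164,.048],159.3)
E
```

```text
p [ 0.5393738  -0.163861    0.04825814] r 0.07537773072203828 ang 159.54774351242497 gap 0.0030364748832787925 0.0 F [0.40278643 0.55700846 0.73030509] 6.2
6 [-0.3  7.8]
12 [-1.4 15.6]
18 [-3.4 23.2]
24 [-6.1 30.6]
30 [-9.5 37.6]
36 [-13.7  44.3]
42 [-18.6  50.4]
48 [-24.   56.1]
54 [-30.1  61.1]
60 [-36.6  65.5]
66 [-43.5  69.1]
70 [-48.4  71.1]
74 [-53.3  72.8]
now [ 0.5394 -0.1639  0.0483] xang 158.76 q6 -1.693 t 6.2
rel [-0.6  0.1  0.3] turn -0.54
```

```bash
python3 - <<'E'
from h import *
im,C=snap('wrist','w3.png')
print([ (round(d['p'],2),d['position']) for d in manip.mark_of('wrist','clip_pin')])
cv2.imwrite('pics/w3c.png',cv2.resize(cv2.imread('pics/w3.png')[120:400,160:480],None,fx=2,fy=2))
E
```

```text
[(0.57, [320.5, 234.6])]
```

View pics/w3c.png

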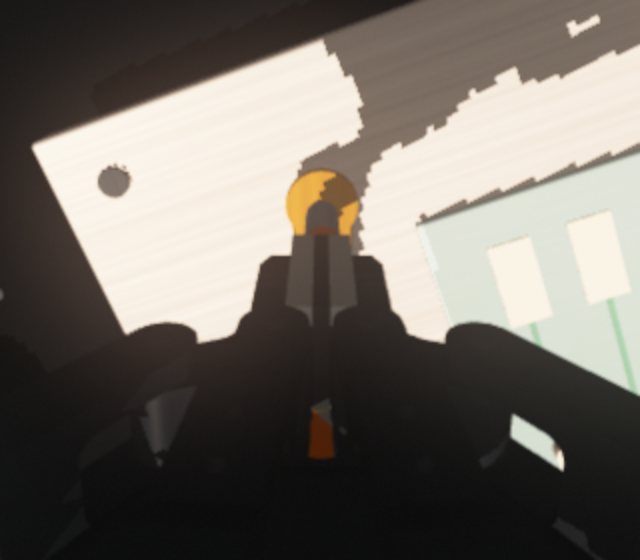

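```bash
python3 - <<'E'
from h import *
C=cam('wrist'); s=manip.sense()
M=R.from_quat(s['tool_rot']).as_matrix()
for px,z in (((321,222.5),.0425),((321,237),.066),((321,222),.044)):
    p=toz(px,z,C); print(p, M.T@(p-s['tcp_pos'])*1000)
for q in ([0,0,0],[11,0,0],[11,0,-19],[16,0,-19],[0,0,-19]): print(q,proj(s['tcp_pos']+M@np.array(q)/1000,C))
E
```

```text
[ 0.53783755 -0.16309607  0.0425    ] [1.69797491 0.16594699 5.69024648]
[ 0.53742387 -0.16304559  0.066     ] [  2.10344365   0.06301326 -17.80972553]
[ 0.53702734 -0.16278875  0.044     ] [2.56458447 0.15885379 4.19030544]
[0, 0, 0] [320.7580527  228.56183328]
[11, 0, 0] [320.76600891 210.74305329]
[11, 0, -19] [320.89974734 222.02725711]
[16, 0, -19] [320.90494577 212.91956598]
[0, 0, -19] [320.88860167 241.55456832]
```

>>> step_arm(targets="0 2 0 1.5; 0 4 0 3; 0 6 0 4.5; 0 8 0 6; 0 8 0 6")

```text
t: 6.8
tcp_pos: [0.5423, -0.1561, 0.0482]
tool_rot: [0.236, 0.972, 0.0, -0.0]
force: [0.5, 0.2, -0.2]
finger_gap: -0.001
gripper_force: 0.0
```

```bash
python3 - <<'E'
from h import *
im,C=snap('wrist','w4.png')
print([ (round(d['p'],2),d['position']) for d in manip.mark_of('wrist','clip_pin')])
s=manip.sense(); print(s['force'],s['ft_torque'],s['finger_gap'],s['gripper_force'],s['tcp_pos'])
a=cv2.imread('pics/w3.png')[200:300,270:370];b=cv2.imread('pics/w4.png')[200:300,270:370]
cv2.imwrite('pics/w4c.png',cv2.resize(np.hstack([a,b]),None,fx=4,fy=4,interpolation=cv2.INTER_CUBIC))
E
```

```text
[(0.93, [303.1, 238.3])]
[-0.71944796  0.39450243 -0.39363013] [ 0.05133679 -0.06693631  0.01644779] 0.0018190698986699269 0.0 [ 0.54229822 -0.15630372  0.04821262]
```

View pics/w4c.png

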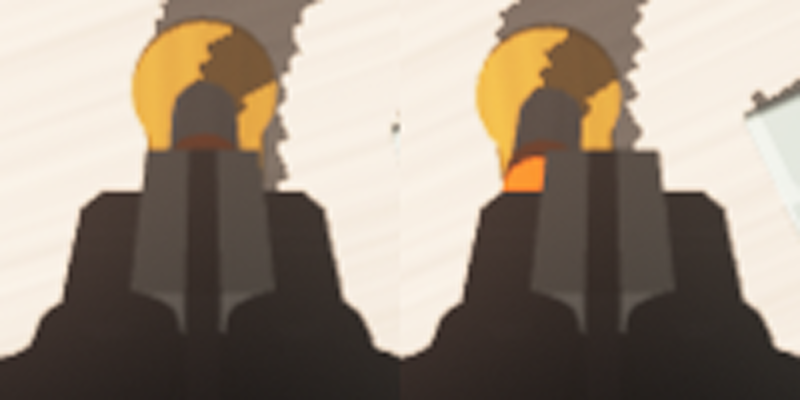

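The fingers moved 8 mm with no force, and the pin stayed put. So the tips seem to be above the pin. I check this from the side with the scene camera, with the TCP projected onto it.

```bash
python3 - <<'E'
from h import *
im,C=snap('scene','s5.png'); s=manip.sense(); M=R.from_quat(s['tool_rot']).as_matrix()
a=cv2.imread('pics/s5.png'); p=proj(s['tcp_pos'],C); x,y=int(p[0])-50,int(p[1])-65; k=6
b=cv2.resize(a[y:y+100,x:x+120],None,fx=k,fy=k,interpolation=cv2.INTER_CUBIC)
for z,c in ((0,(255,0,0)),(-.02,(0,255,0)),(-.04,(255,0,255))):
    q=proj(s['tcp_pos']+M@[0,0,z],C); cv2.circle(b,(int((q[0]-x)*k),int((q[1]-y)*k)),3,c,-1)
cv2.imwrite('pics/s5c.png',b)
E
```

```text
(no output)
```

View pics/s5c.png

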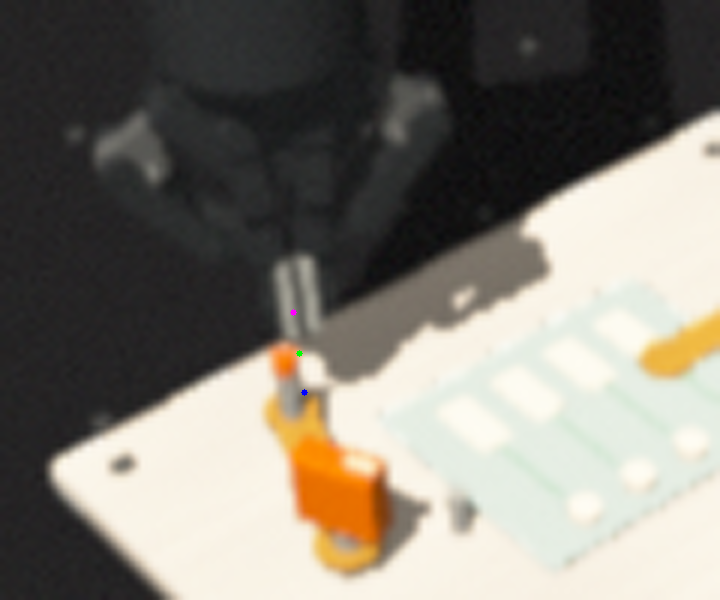

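The scene view settles it: the real finger tips end about 29 mm behind the reported TCP (blue dot), just above the pin's orange ring. I re-centre, open and go about 25 mm lower.

```bash
python3 - <<'E'
from h import *
rel([.538,-.163,.024],159.3)
E
```

```text
now [ 0.5423 -0.1564  0.0482] xang 152.77 q6 -1.574 t 6.95
rel [ 0.8 -7.9 24.2] turn -6.53
```

>>> step_arm(targets="0 -2 -10 -2; 1 -5 -10 -4; 1 -8 -10 -6; 1 -8 -10 -6; 1 -8 -4 -6; 1 -8 4 -6; 1 -8 12 -6; 1 -8 18 -6; 1 -8 24 -6; 1 -8 24 -6; 1 -8 24 -6", gripper=0.5)

```text
t: 8.05
tcp_pos: [0.5377, -0.163, 0.0239]
tool_rot: [0.184, 0.983, 0.0, -0.0]
force: [0.5, 0.2, -0.0]
finger_gap: 0.501
gripper_force: 0.0
```

>>> step_arm(targets="0 0 0 0; 0 0 0 0; 0 0 0 0; 0 0 0 0; 0 0 0 0; 0 0 0 0", gripper=1, squeeze=20)

```text
t: 8.65
tcp_pos: [0.538, -0.1631, 0.0246]
tool_rot: [0.184, 0.983, -0.0, 0.0]
force: [-0.5, 0.4, 3.1]
finger_gap: 0.098
gripper_force: 19.6
```

```bash
python3 arc.py
```

```text
p [ 0.53803682 -0.16312623  0.02456375] r 0.07688750454864217 ang 159.38285124102933 gap 0.0979076112969167 19.61168646812439 F [-0.45930514  0.39550885  3.14606143] 8.65
6 [-0.3  7.8]
12 [-1.5 15.6]
18 [-3.4 23.2]
24 [-6.2 30.6]
30 [-9.6 37.6]
36 [-13.8  44.2]
42 [-18.7  50.4]
48 [-24.2  56. ]
54 [-30.3  61. ]
60 [-36.8  65.4]
66 [-43.8  69. ]
70 [-48.6  71. ]
74 [-53.5  72.7]
```

>>> step_arm(targets="0 0 -2 0; 0 4 -2 3; 0 8 -2 6; -1 12 -2 9; -1.5 16 -2 12; -2.5 20 -2 15; -3.5 23.5 -2 18; -5 27 -2 21; -6 31 -2 24; -8 34.5 -2 27; -9.5 38 -2 30; -9.5 38 -2 30")

```text
t: 9.85
tcp_pos: [0.56, -0.1314, 0.0249]
tool_rot: [0.432, 0.902, -0.0, -0.001]
force: [1.8, -2.5, -10.2]
finger_gap: 0.102
gripper_force: 20.0
```

```bash
python3 arc.py
```

```text
p [ 0.55995563 -0.13139196  0.02493626] r 0.07721932822193513 ang 130.39706725318646 gap 0.1017504016709958 20.04927635192871 F [  1.78689106  -2.54875936 -10.1733079 ] 9.85
6 [-0.2  7.8]
12 [-1.2 15.6]
18 [-3.  23.3]
24 [-5.6 30.7]
30 [-9.  37.8]
36 [-13.1  44.5]
42 [-17.9  50.7]
48 [-23.3  56.4]
54 [-29.2  61.5]
60 [-35.7  66. ]
66 [-42.6  69.7]
70 [-47.4  71.8]
74 [-52.3  73.6]
```

>>> step_arm(targets="0 4 1.5 3; 0 8 1.5 6; -1 12 1.5 9; -1 16 1.5 12; -2 19.5 1.5 15; -3 23.5 1.5 18; -4 27 1.5 21; -5.5 31 1.5 24; -7 34.5 1.5 27; -9 38 1.5 30; -11 41.5 1.5 33; -11 41.5 1.5 33")

```text
t: 11.05
tcp_pos: [0.599, -0.1133, 0.0247]
tool_rot: [0.67, 0.742, -0.0, -0.001]
force: [0.2, 0.5, -1.2]
finger_gap: 0.1
gripper_force: 20.8
```

```bash
python3 arc.py
```

```text
p [ 0.59897839 -0.11331917  0.02468664] r 0.07766683745683688 ang 98.15831492479097 gap 0.099615439774497 20.78008532524109 F [ 0.16411134  0.47367154 -1.20438199] 11.05
6 [-0.1  7.8]
12 [-1.  15.6]
18 [-2.7 23.3]
24 [-5.2 30.7]
30 [-8.5 37.9]
36 [-12.5  44.6]
42 [-17.2  50.9]
48 [-22.5  56.7]
54 [-28.4  61.9]
60 [-34.8  66.4]
66 [-41.7  70.3]
70 [-46.5  72.4]
74 [-51.4  74.2]
```

>>> step_arm(targets="0 2 0 1.5; 0 4 0 3; 0 6 0 4.5; 0 8 0 6; 0 9 0 7; 0 10 0 8; 0 10 0 8")

```text
t: 11.75
tcp_pos: [0.6098, -0.1125, 0.0247]
tool_rot: [0.721, 0.693, 0.0, 0.0]
force: [-1.8, 2.0, -0.8]
finger_gap: 0.096
gripper_force: 20.8
```

>>> step_arm(targets="0 1 0 0.5; 0 2 0 1; 0 2 0 1")

```text
t: 12.05
tcp_pos: [0.6115, -0.1125, 0.0247]
tool_rot: [0.727, 0.687, 0.0, -0.0]
force: [-1.8, 3.1, -0.3]
finger_gap: 0.1
gripper_force: 20.9
```

>>> step_arm(targets="0 1 0 0.5; 0 2 0 1; 0 2 0 1")

```text
t: 12.35
tcp_pos: [0.6131, -0.1125, 0.0247]
tool_rot: [0.733, 0.68, -0.0, -0.001]
force: [-2.8, 2.9, 0.4]
finger_gap: 0.101
gripper_force: 20.9
```

>>> step_arm(targets="0 1 0 0.5; 0 2 0 1; 0 2 0 1")

```text
t: 12.65
tcp_pos: [0.6131, -0.1125, 0.0246]
tool_rot: [0.739, 0.674, -0.002, -0.002]
force: [-6.1, 3.8, 3.7]
finger_gap: 0.1
gripper_force: 21.2
```

>>> step_arm(targets="0 1 0 0.5; 0 2 0 1; 0 2 0 1")

```text
t: 12.95
tcp_pos: [0.613, -0.1127, 0.0245]
tool_rot: [0.744, 0.668, -0.003, -0.004]
force: [-9.8, 2.4, 6.3]
finger_gap: 0.096
gripper_force: 21.4
```

The pin stopped at x≈0.613 and the force rose to about 10 N, so the clip is on its stop. I ease off, release and rise.

>>> step_arm(targets="0 -2 0 -1; 0 -3 0 -2; 0 -3 0 -2")

```text
t: 13.25
tcp_pos: [0.6131, -0.1127, 0.0246]
tool_rot: [0.733, 0.68, -0.001, -0.001]
force: [-5.2, 2.1, 2.4]
finger_gap: 0.097
gripper_force: 21.1
```

>>> step_arm(targets="0 0 0 0; 0 0 0 0; 0 0 0 0; 0 0 0 0; 0 0 -15 0; 0 0 -40 0; 0 0 -70 0; 0 0 -110 0; 0 0 -150 0; 0 0 -150 0; 0 0 -150 0", gripper=0.5)

```text
t: 14.35
tcp_pos: [0.6154, -0.1132, 0.177]
tool_rot: [0.733, 0.68, 0.001, 0.002]
force: [-1.1, -0.5, -0.4]
finger_gap: 0.503
gripper_force: 0.0
```

```bash
python3 - <<'E'
from seg import *
im,C=snap('wrist','w6.png')
for k,z in {'clip_pin':.057,'screw_head':.068,'chip':.032}.items():
    for d in manip.mark_of('wrist',k)[:2]: print(k,round(d['p'],2),np.round(d['position'],1),np.round(toz(d['position'],z,C),4))
print(proj([.61,-.19,.084],C),proj([.613,-.114,.071],C))
bar(im,C,(0,0,640,400))
rel([.61,-.19,.17],204)
E
```

```text
clip_pin 0.67 [317.4 183.6] [ 0.6134 -0.1142  0.057 ]
screw_head 0.67 [319.7 260.2] [ 0.61   -0.1883  0.068 ]
chip 0.56 [315.7 142.7] [ 0.6143 -0.0784  0.032 ]
[319.90283177 269.71966497] [316.91894793 186.92798979]
area 320 px 319.2 270.1 cen [ 611.2 -189.8] size [32.6 11.5] ang 22.3 mean [ 609.3 -190.4]
area 104 px 317.0 188.3 cen [ 613.3 -112.3] size [9.8 8.7] ang 85.7 mean [ 613.3 -112.1]
now [ 0.6133 -0.1125  0.1731] xang 85.76 q6 -0.286 t 14.55
rel [-77.6   2.4   3.1] turn -118.24
```

>>> step_arm(targets="-20 1 0 -8.5; -40 2 0 -17; -60 3 0 -25.5; -78 4 0 -34; -78 4 0 -42.5; -78 4 0 -51; -78 4 0 -59.5; -78 4 0 -68; -78 4 0 -76.5; -78 4 0 -85; -78 4 0 -93.5; -78 4 0 -102")

```text
t: 15.75
tcp_pos: [0.6119, -0.1906, 0.1729]
tool_rot: [-0.071, 0.997, 0.001, -0.001]
force: [0.1, 0.6, -0.3]
finger_gap: 0.497
gripper_force: 0.0
```

>>> step_arm(targets="0 0 0 -8; 0 0 0 -14; 0 0 0 -14; 0 0 0 -14; 0 0 0 -14")

```text
t: 16.25
tcp_pos: [0.6125, -0.1908, 0.174]
tool_rot: [-0.188, 0.982, 0.0, -0.001]
force: [-0.3, -0.0, -0.7]
finger_gap: 0.503
gripper_force: 0.0
```

```bash
python3 - <<'E'
from seg import *
im,C=snap('wrist','w7.png')
u,v=proj([.611,-.19,.084],C).astype(int); print(u,v)
bar(im,C,(u-50,v-50,u+50,v+50)); print([ (round(d['p'],2),np.round(toz(d['position'],.068,C),4)) for d in manip.mark_of('wrist','screw_head')])
rel([.6105,-.1898,.039],202)
cv2.imwrite('pics/w7c.png',cv2.resize(cv2.imread('pics/w7.png')[v-50:v+50,u-50:u+50],None,fx=5,fy=5,interpolation=cv2.INTER_CUBIC))
E
```

```text
321 189
area 478 px 320.8 185.9 cen [ 610.4 -191.4] size [31.8 12.7] ang 22.0 mean [ 608.5 -192. ]
[(0.86, array([ 0.6116, -0.1926,  0.068 ]))]
now [ 0.6127 -0.1909  0.1744] xang -158.29 q6 -2.426 t 16.35
rel [  1.6   1.8 135.4] turn -0.29
```

View pics/w7c.png

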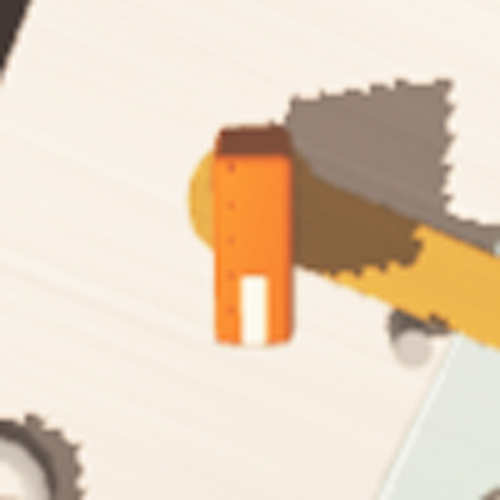

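Close view: the bar stands upright in the tool frame, stripe end towards the base side, with the clip leaf in place against the peg. I lower and grip.

>>> step_arm(targets="1.5 1 25 0; 1.5 1 50 0; 1.5 1 75 0; 1.5 1 100 0; 1.5 1 120 0; 1.5 1 135 0; 1.5 1 145 0; 1.5 1 145 0; 1.5 1 145 0")

```text
t: 17.25
tcp_pos: [0.6115, -0.1909, 0.0303]
tool_rot: [-0.189, 0.982, -0.0, 0.0]
force: [-0.2, -0.2, 0.9]
finger_gap: 0.501
gripper_force: 0.0
```

>>> step_arm(targets="0 0 0 0; 0 0 0 0; 0 0 0 0; 0 0 0 0; 0 0 0 0; 0 0 0 0", gripper=1, squeeze=30)

```text
t: 17.85
tcp_pos: [0.6116, -0.1904, 0.0309]
tool_rot: [-0.189, 0.982, -0.0, 0.001]
force: [-0.2, 1.3, 6.3]
finger_gap: 0.154
gripper_force: 32.3
```

```bash
cat > tq.py <<'E'
from h import *
s=manip.sense(); M=R.from_quat(s['tool_rot']).as_matrix(); r=lambda v:np.round(v,3)
print('t',r(s['t']),'xang',round(float(np.degrees(np.arctan2(M[1,0],M[0,0]))%360),2),'p',r(s['tcp_pos']),'F',r(s['force']),'M',r(s['ft_torque']),'q6',r(s['q'][5]),'tau6',r(s['tau'][5]),'gap',r(s['finger_gap']),r(s['gripper_force']))
E
python3 tq.py
```

```text
t 17.85 xang 201.76 p [ 0.612 -0.19   0.031] F [-0.206  1.337  6.288] M [0.346 0.081 0.023] q6 -2.427 tau6 0.004 gap 0.154 32.286
```

>>> step_arm(targets="0 0 0 3; 0 0 0 8; 0 0 0 13; 0 0 0 18; 0 0 0 23; 0 0 0 28; 0 0 0 33; 0 0 0 38; 0 0 0 40; 0 0 0 40")

```text
t: 18.85
tcp_pos: [0.6114, -0.1907, 0.0309]
tool_rot: [0.159, 0.987, -0.0, 0.001]
force: [-0.7, 1.8, 6.8]
finger_gap: 0.153
gripper_force: 32.3
```

```bash
python3 tq.py
```

```text
t 18.85 xang 161.75 p [ 0.611 -0.191  0.031] F [-0.724  1.841  6.754] M [0.182 0.241 0.002] q6 -1.729 tau6 0.135 gap 0.153 32.296
```

>>> step_arm(targets="0 0 0 2; 0 0 0 4; 0 0 0 6")

```text
t: 19.15
tcp_pos: [0.6114, -0.1908, 0.0309]
tool_rot: [0.21, 0.978, -0.0, 0.001]
force: [-1.7, 1.0, 6.5]
finger_gap: 0.158
gripper_force: 32.3
```

```bash
python3 tq.py
```

```text
t 19.15 xang 155.7 p [ 0.611 -0.191  0.031] F [-1.723  0.989  6.504] M [0.176 0.224 0.048] q6 -1.623 tau6 -0.196 gap 0.158 32.294
```

>>> step_arm(targets="0 0 0 1.5; 0 0 0 3; 0 0 0 4.5; 0 0 0 4.5")

```text
t: 19.55
tcp_pos: [0.6114, -0.1908, 0.0309]
tool_rot: [0.248, 0.969, -0.0, 0.001]
force: [-1.5, 0.9, 6.0]
finger_gap: 0.154
gripper_force: 32.3
```

```bash
python3 tq.py
```

```text
t 19.55 xang 151.25 p [ 0.611 -0.191  0.031] F [-1.464  0.854  5.979] M [0.237 0.255 0.01 ] q6 -1.545 tau6 0.105 gap 0.154 32.295
```

>>> step_arm(targets="0 0 0 1.5; 0 0 0 3; 0 0 0 4.5; 0 0 0 4.5")

```text
t: 19.95
tcp_pos: [0.6114, -0.1908, 0.0309]
tool_rot: [0.286, 0.958, -0.0, 0.001]
force: [-1.3, 0.8, 5.8]
finger_gap: 0.156
gripper_force: 32.3
```

```bash
python3 tq.py
```

```text
t 19.95 xang 146.76 p [ 0.611 -0.191  0.031] F [-1.34   0.755  5.846] M [0.135 0.222 0.017] q6 -1.467 tau6 0.105 gap 0.156 32.296
```

>>> step_arm(targets="0 0 0 1.5; 0 0 0 3; 0 0 0 4.5; 0 0 0 4.5")

```text
t: 20.35
tcp_pos: [0.6113, -0.1909, 0.0309]
tool_rot: [0.323, 0.946, -0.0, 0.001]
force: [-1.3, 1.8, 6.0]
finger_gap: 0.157
gripper_force: 32.3
```

```bash
python3 tq.py
```

```text
t 20.35 xang 142.25 p [ 0.611 -0.191  0.031] F [-1.284  1.807  6.036] M [0.194 0.281 0.024] q6 -1.388 tau6 0.105 gap 0.157 32.299
```

>>> step_arm(targets="0 0 0 1.5; 0 0 0 3; 0 0 0 4.5; 0 0 0 4.5")

```text
t: 20.75
tcp_pos: [0.6113, -0.1908, 0.0309]
tool_rot: [0.36, 0.933, -0.0, 0.0]
force: [-2.2, 1.2, 6.4]
finger_gap: 0.153
gripper_force: 32.3
```

```bash
python3 tq.py
```

```text
t 20.75 xang 137.76 p [ 0.611 -0.191  0.031] F [-2.215  1.187  6.355] M [ 0.15   0.269 -0.003] q6 -1.31 tau6 0.105 gap 0.153 32.301
```

>>> step_arm(targets="0 0 0 1.5; 0 0 0 3; 0 0 0 4.5; 0 0 0 4.5")

```text
t: 21.15
tcp_pos: [0.6112, -0.1908, 0.0309]
tool_rot: [0.397, 0.918, -0.0, 0.0]
force: [-1.4, 1.9, 5.5]
finger_gap: 0.156
gripper_force: 32.3
```

```bash
python3 tq.py
```

```text
t 21.15 xang 133.26 p [ 0.611 -0.191  0.031] F [-1.372  1.936  5.484] M [0.101 0.362 0.028] q6 -1.231 tau6 0.105 gap 0.156 32.304
```

>>> step_arm(targets="0 0 0 1.5; 0 0 0 3; 0 0 0 4.5; 0 0 0 4.5")

```text
t: 21.55
tcp_pos: [0.6112, -0.1909, 0.0309]
tool_rot: [0.432, 0.902, -0.0, 0.0]
force: [-1.4, 1.0, 5.8]
finger_gap: 0.155
gripper_force: 32.3
```

```bash
python3 tq.py
```

```text
t 21.55 xang 128.76 p [ 0.611 -0.191  0.031] F [-1.377  1.043  5.766] M [ 0.131  0.346 -0.027] q6 -1.153 tau6 0.105 gap 0.155 32.308
```

>>> step_arm(targets="0 0 0 1.5; 0 0 0 3; 0 0 0 4.5; 0 0 0 4.5")

```text
t: 21.95
tcp_pos: [0.6112, -0.1909, 0.0309]
tool_rot: [0.467, 0.884, -0.0, 0.0]
force: [-0.3, -0.4, 6.7]
finger_gap: 0.155
gripper_force: 32.3
```

```bash
python3 tq.py
```

```text
t 21.95 xang 124.26 p [ 0.611 -0.191  0.031] F [-0.328 -0.433  6.726] M [0.144 0.325 0.048] q6 -1.074 tau6 0.105 gap 0.155 32.312
```

>>> step_arm(targets="0 0 0 1.5; 0 0 0 3; 0 0 0 4.5; 0 0 0 4.5")

```text
t: 22.35
tcp_pos: [0.6111, -0.1909, 0.0309]
tool_rot: [0.502, 0.865, -0.0, 0.0]
force: [-1.7, 0.8, 6.8]
finger_gap: 0.154
gripper_force: 32.3
```

```bash
python3 tq.py
```

```text
t 22.35 xang 119.76 p [ 0.611 -0.191  0.031] F [-1.747  0.751  6.766] M [0.138 0.388 0.013] q6 -0.996 tau6 0.105 gap 0.154 32.316
```

>>> step_arm(targets="0 0 0 1.5; 0 0 0 3; 0 0 0 4.5; 0 0 0 4.5")

```text
t: 22.75
tcp_pos: [0.6111, -0.1909, 0.0309]
tool_rot: [0.535, 0.845, -0.0, 0.0]
force: [-1.6, 1.3, 6.2]
finger_gap: 0.157
gripper_force: 32.3
```

```bash
python3 tq.py
```

```text
t 22.75 xang 115.27 p [ 0.611 -0.191  0.031] F [-1.582  1.289  6.222] M [0.078 0.372 0.048] q6 -0.917 tau6 0.105 gap 0.157 32.321
```

>>> step_arm(targets="0 0 0 1.5; 0 0 0 3; 0 0 0 4.5; 0 0 0 4.5")

```text
t: 23.15
tcp_pos: [0.611, -0.1908, 0.0309]
tool_rot: [0.568, 0.823, -0.0, 0.0]
force: [-2.1, 0.9, 7.1]
finger_gap: 0.152
gripper_force: 32.3
```

```bash
python3 tq.py
```

```text
t 23.15 xang 110.76 p [ 0.611 -0.191  0.031] F [-2.113  0.9    7.148] M [0.126 0.392 0.009] q6 -0.839 tau6 0.105 gap 0.152 32.327
```

>>> step_arm(targets="0 0 0 1.5; 0 0 0 3; 0 0 0 4.5; 0 0 0 4.5")

```text
t: 23.55
tcp_pos: [0.611, -0.1909, 0.0309]
tool_rot: [0.6, 0.8, -0.0, 0.0]
force: [-1.7, 0.9, 6.2]
finger_gap: 0.157
gripper_force: 32.3
```

```bash
python3 tq.py
```

```text
t 23.55 xang 106.26 p [ 0.611 -0.191  0.031] F [-1.713  0.936  6.154] M [0.127 0.428 0.031] q6 -0.76 tau6 0.105 gap 0.157 32.332
```

>>> step_arm(targets="0 0 0 1.5; 0 0 0 3; 0 0 0 4.5; 0 0 0 4.5")

```text
t: 23.95
tcp_pos: [0.611, -0.1909, 0.0309]
tool_rot: [0.631, 0.776, -0.0, 0.0]
force: [-1.8, -0.0, 7.0]
finger_gap: 0.154
gripper_force: 32.3
```

```bash
python3 tq.py
```

```text
t 23.95 xang 101.76 p [ 0.611 -0.191  0.031] F [-1.825 -0.009  6.966] M [0.135 0.369 0.031] q6 -0.682 tau6 0.105 gap 0.154 32.338
```

>>> step_arm(targets="0 0 0 1.5; 0 0 0 3; 0 0 0 4.5; 0 0 0 4.5")

```text
t: 24.35
tcp_pos: [0.6109, -0.1908, 0.0309]
tool_rot: [0.661, 0.75, -0.0, 0.0]
force: [-1.7, 0.7, 6.7]
finger_gap: 0.159
gripper_force: 32.3
```

```bash
python3 tq.py
```

```text
t 24.35 xang 97.26 p [ 0.611 -0.191  0.031] F [-1.75   0.7    6.663] M [0.087 0.377 0.006] q6 -0.603 tau6 0.105 gap 0.159 32.345
```

>>> step_arm(targets="0 0 0 1.5; 0 0 0 3; 0 0 0 4.5; 0 0 0 4.5")

```text
t: 24.75
tcp_pos: [0.6109, -0.1908, 0.0309]
tool_rot: [0.69, 0.724, -0.0, 0.0]
force: [-1.8, 1.3, 6.8]
finger_gap: 0.157
gripper_force: 32.4
```

```bash
python3 tq.py
```

```text
t 24.75 xang 92.76 p [ 0.611 -0.191  0.031] F [-1.764  1.281  6.814] M [ 0.16   0.445 -0.002] q6 -0.525 tau6 0.105 gap 0.157 32.35
```

>>> step_arm(targets="0 0 0 1.5; 0 0 0 3; 0 0 0 4.5; 0 0 0 4.5")

```text
t: 25.15
tcp_pos: [0.6108, -0.1908, 0.0309]
tool_rot: [0.718, 0.696, -0.0, 0.0]
force: [-2.7, 1.0, 8.0]
finger_gap: 0.157
gripper_force: 32.4
```

```bash
python3 tq.py
```

```text
t 25.15 xang 88.26 p [ 0.611 -0.191  0.031] F [-2.705  1.009  7.975] M [0.164 0.474 0.034] q6 -0.446 tau6 0.106 gap 0.157 32.357
```

>>> step_arm(targets="0 0 0 1.5; 0 0 0 3; 0 0 0 4.5; 0 0 0 4.5")

```text
t: 25.55
tcp_pos: [0.6108, -0.1908, 0.0309]
tool_rot: [0.744, 0.668, -0.0, 0.0]
force: [-2.2, 0.2, 6.8]
finger_gap: 0.159
gripper_force: 32.4
```

```bash
python3 tq.py
```

```text
t 25.55 xang 83.79 p [ 0.611 -0.191  0.031] F [-2.234  0.231  6.808] M [0.119 0.479 0.12 ] q6 -0.368 tau6 0.198 gap 0.159 32.374
```

>>> step_arm(targets="0 0 0 1; 0 0 0 2; 0 0 0 2; 0 0 0 2")

```text
t: 25.95
tcp_pos: [0.6108, -0.1908, 0.0309]
tool_rot: [0.756, 0.655, -0.0, 0.0]
force: [-1.4, 0.7, 7.3]
finger_gap: 0.159
gripper_force: 32.4
```

```bash
python3 tq.py
```

```text
t 25.95 xang 81.83 p [ 0.611 -0.191  0.031] F [-1.389  0.735  7.312] M [0.188 0.434 0.178] q6 -0.333 tau6 0.171 gap 0.159 32.386
```

>>> step_arm(targets="0 0 0 1; 0 0 0 2; 0 0 0 2; 0 0 0 2")

```text
t: 26.35
tcp_pos: [0.6108, -0.1908, 0.0309]
tool_rot: [0.767, 0.642, -0.0, 0.0]
force: [-1.8, 0.6, 6.8]
finger_gap: 0.155
gripper_force: 32.4
```

```bash
python3 tq.py
```

```text
t 26.35 xang 79.84 p [ 0.611 -0.191  0.031] F [-1.778  0.599  6.755] M [0.231 0.453 0.226] q6 -0.299 tau6 0.22 gap 0.155 32.409
```

Seat met: the moment rises along 1.5 N m/rad to 0.226 N m at 79.8°, which puts the seat at about 87.6°. I back off to about 177.6°, a turn of −97.8°.

>>> step_arm(targets="0 0 0 -4; 0 0 0 -12; 0 0 0 -20; 0 0 0 -28; 0 0 0 -36; 0 0 0 -44; 0 0 0 -52; 0 0 0 -60; 0 0 0 -68; 0 0 0 -76; 0 0 0 -84; 0 0 0 -91")

```text
t: 27.55
tcp_pos: [0.6115, -0.1907, 0.031]
tool_rot: [0.078, 0.997, -0.0, 0.001]
force: [-1.4, 2.1, 5.6]
finger_gap: 0.157
gripper_force: 32.3
```

>>> step_arm(targets="0 0 0 -4; 0 0 0 -6.8; 0 0 0 -6.8; 0 0 0 -6.8")

```text
t: 27.95
tcp_pos: [0.6115, -0.1906, 0.0309]
tool_rot: [0.021, 1.0, -0.0, 0.001]
force: [-0.9, 1.2, 6.0]
finger_gap: 0.155
gripper_force: 32.3
```

```bash
python3 tq.py
```

```text
t 27.95 xang 177.56 p [ 0.612 -0.191  0.031] F [-0.933  1.197  5.958] M [ 0.26   0.127 -0.006] q6 -2.005 tau6 -0.03 gap 0.155 32.272
```

Now I release, rise straight up and check.

>>> step_arm(targets="0 0 0 0; 0 0 0 0; 0 0 0 0; 0 0 0 0; 0 0 -20 0; 0 0 -50 0; 0 0 -90 0; 0 0 -130 0; 0 0 -145 0; 0 0 -145 0; 0 0 -145 0", gripper=0.5)

```text
t: 29.05
tcp_pos: [0.6104, -0.1903, 0.1741]
tool_rot: [0.021, 1.0, 0.0, -0.0]
force: [0.0, 1.4, -0.5]
finger_gap: 0.502
gripper_force: 0.0
```

```bash
python3 - <<'E'
from seg import *
im,C=snap('wrist','w8.png')
u,v=proj([.611,-.19,.084],C).astype(int)
bar(im,C,(u-50,v-50,u+50,v+50))
bar(im,C,tuple(np.r_[proj([.613,-.114,.071],C)-25,proj([.613,-.114,.071],C)+25].astype(int)),.071)
print(u,v); cv2.imwrite('pics/w8c.png',cv2.resize(cv2.imread('pics/w8.png')[max(v-90,0):v+90,u-100:u+140],None,fx=3,fy=3,interpolation=cv2.INTER_CUBIC))
E
python3 tq.py
```

```text
area 460 px 320.0 188.5 cen [ 610.6 -190.7] size [12.2 31. ] ang 87.5 mean [ 608.6 -190.6]
area 102 px 403.4 185.9 cen [ 613.  -115.7] size [ 9.3 10.5] ang 45.3 mean [ 612.7 -116. ]
320 191
t 29.1 xang 177.56 p [ 0.61  -0.19   0.173] F [ 0.277 -0.372 -0.564] M [-0.043  0.006  0.001] q6 -2.005 tau6 0.0 gap 0.5 0.0
```

View pics/w8c.png

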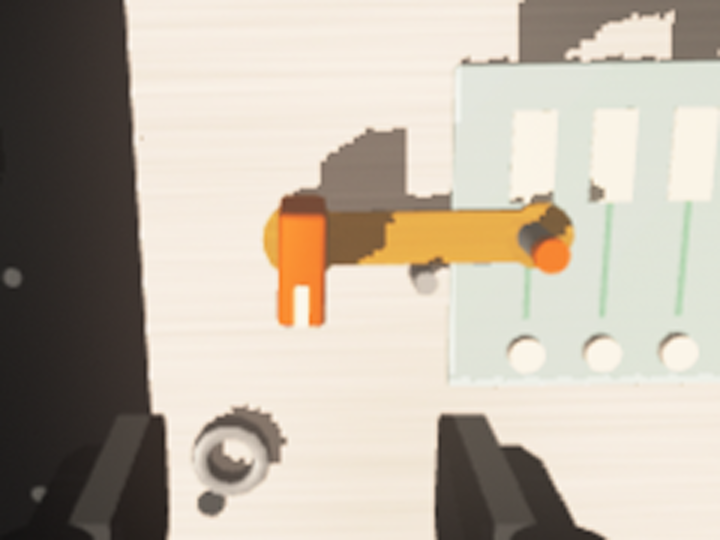

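The view shows the bar at 177.5°, a quarter turn back from the seat. The leaf lies against its peg with the pin over the chip, and the gripper is clear. I hand in.

```bash
python3 -c "
from station import manip
print(manip.sign_off())"
```

```text
the job is handed in; nothing more can be done
None
```

The orange-ringed clip is against its stop over the chip; the orange screw was bottomed finger-tight (about 0.23 N m) and backed off a quarter turn; the gripper let go, and the job was handed in at about 29 s with no verdict shown.

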